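# Roll the screw tin to the strip

### The job

The green screw tin lies on its side on the black bench mat and its lid is loose, so it must not be picked up. With the fingertips on its top, roll it along the mat until it comes to rest centred over the yellow strip and still lying in line with the strip, then take the hand away. Push only on its top, never against its sides or low down, do not lift it, and leave the other things on the bench where they are.

Things in the scene. Friction and masses are not known exactly. Their poses are not given: they have to be found in the camera images.
- tin_center (a point): centre of the green enamel screw tin, a smooth closed cylinder 52 mm across and 80 mm long, 0.11 to 0.22 kg, lying on its side: axis 29 mm, top 55 mm above the work surface. x runs along its axis; y and z turn as it rolls. It rolls with slight resistance and stays where it stops; under a fingertip on top that does not slip it advances half as far as the fingertip, so use several strokes
- strip: yellow painted strip on the mat, 160 mm long, 30 mm wide, flat (no step to feel); origin at its centre on the mat's top, x along its length (nearly parallel to the tin's axis at the start), y across it, which is the way the tin rolls. It lies 70 to 130 mm from the tin, on its left or its right
- mat: fixed black rubber bench mat, 220 mm (its x) by 340 mm (its y), 3 mm thick; origin under its centre; the tin rolls along its y axis
- key_stand: slotted beechwood stand, 45 x 125 mm, holding four upright brass keys, 80 mm tall in all; bystander; origin under its centre
- lock_module: matte black suitcase lock module, 95 x 65 x 45 mm high with three steel number wheels; bystander; origin under its centre
- spring_latch: polished steel spring latch, 22 x 60 x 20 mm high, lying on the mat beyond the tin's lane; bystander; origin under its centre
- hinge_knuckle: pewter hinge knuckle, 24 x 50 x 18 mm high, lying on the mat on the robot's side of the tin's lane; bystander; origin under its centre
- pin_cup: small blue ceramic cup, 52 mm across, 45 mm high; bystander; origin under its centre
- screwdriver: screwdriver, 160 mm long, 26 mm thick, red handle, lying on the bench beyond one end of the mat; bystander; origin under its middle
Mind the look-alikes: they are no part of the job. Of the things that look like the part that bears tin_center, the middle-sized one is meant.

How it is judged:
By the outcome, as a careful person would: the job done as asked, in the order asked, and still so for the second after the job is handed in, with the robot touching nothing.
It also fails if it takes over 51 s, if anything falls off the work surface, if the arm or the gripper's body presses on something with over 40 N, if the wrist force passes 120 N, or if a joint passes its speed limit or range.

### The arm

A 6-joint arm with a two-finger parallel gripper is mounted at the origin on the work surface. World frame = base frame: x ahead of the robot, y to its left, z up, the work surface at z = 0. Lengths are in m, angles in rad, forces in N, time in s.
With the tool pointing down it reaches from about 0.325 to 0.9 m from the base axis. Payload 6.1 kg.
Tool frame: the origin (TCP) lies on the front face of the gripper's body, between the roots of the fingers; the fingertips stand 70 mm ahead of it and the grasp point (between the pads) lies 51 mm ahead of it (env.tips_ahead is the distance from the TCP to the fingertips, in m); z points along the fingers, y is the direction in which the jaws open and shut (so a half turn about z gives the same grasp; the last joint's range is limited). The gripper opens to 87 mm and grips with 3 to 60 N. Pads are 19 mm wide; open, the fingers measure 117 mm over their backs; the gripper's body (75 mm by 190 mm) begins 51 mm behind the grasp point.
Start: joints at [-1.252, 0.22, 1.526, -0, 1.395, -0.126], TCP at [0.269, -0.564, 0.292] pointing down, gripper open.
Joint ranges: [-2.98, 2.98], [-0.91, 2.08], [0.09, 2.57], [-1.24, 4.39], [0.2, 2.65], [-2.68, 2.68]. Speed limits (rad/s): [2.57, 2.57, 3.01, 3.14, 3.14, 3.14].

### API

Orientations are given as [roll, pitch, yaw] about the fixed x, y, z axes, in that order (R = Rz(yaw) Ry(pitch) Rx(roll)).
In Python, from station import env gives the robot as it stands. Calls block until the motion is done:
- env.move_to(position, orientation): joint-space move of the TCP to a pose.
- env.servo_line(position, rotation=None, speed=0.15, force_limit=None): straight line of the TCP; rotation=None keeps the orientation; speed is the mean speed in m/s. With force_limit (N) it stops when the force on the tool has changed by that much, and returns True; else False.
- env.set_joints(angles): joint-space move.
- env.open_gripper() and env.gripper_close(f_grip=None): open the fingers fully, or close them until they stop; f_grip is the grip in N (None keeps the last).
- env.sleep(seconds).
- env.inverse_kinematics(position, orientation): joint angles nearest the present ones, or None.
- env.read_camera(name): name is "side" or "top"; returns (picture, depth): 420x560x3 uint8, red, green, blue; 420x560 float32, m along the optical axis (not along the pixel's ray), 0 where there is no reading.
- env.camera_info(name): a dict with "vertical_fov" (degrees; the focal length in pixels is half the picture's height over the tangent of half this angle, whatever the lens; pixels are square), "cx", "cy" (the principal point, pixels), "rvec" (rotation vector, rad) and "tvec" (3), from world to camera coordinates, as OpenCV has them. Camera axes: x right, y down, z forward; pixel columns grow to the right and rows downward; lengths in m; the calibration is good to about 2 mm. A picture is of the moment at which its call begins. camera_info takes no time and is no camera call.
A pose or a line that the arm cannot do raises env.IKError and nothing moves.
- env.sign_off(): hands the job in, once; it reports no verdict.
Readings, each from a call of its own:
- env.read_clock(): time.
- env.read_joint_pos(): joint angles.
- env.read_dq(): joint speeds.
- env.read_joint_torque(): joint torques, N m.
- env.read_tool_pos(): TCP position.
- env.read_tcp_rot(): TCP orientation.
- env.read_force(): force on the tool from outside, world axes, zero at the start.
- env.read_ft_torque(): the same for the moment, N m.
- env.read_finger_gap(): finger opening in m.
Only numpy, scipy, OpenCV 4.12 (cv2) and the standard library are available. Lean on these libraries where they do the work, as an engineer would, in place of code of your own. Each camera call takes 0.05 s, during which the arm holds its last target.

## Working session

There is one attempt and no reset: what is moved stays moved. The work goes in short steps, each a Python script; the robot and the scene stay as the last script left them, time stands still between calls to the robot, and variables do not carry over. Pictures are saved under pics/ and viewed, and the job is handed in when it is done.

```bash
ls; mkdir -p pics; cat > h.py <<'E'
import numpy as np, cv2
from station import env
def cam(name):
    i=env.camera_info(name); f=210/np.tan(np.radians(i["vertical_fov"])/2)
    R=cv2.Rodrigues(np.array(i["rvec"],float))[0]; t=np.array(i["tvec"],float)
    return f,i["cx"],i["cy"],R,t,i
def cloud(name,d):
    f,cx,cy,R,t,i=cam(name); v,u=np.mgrid[0:420,0:560]
    P=np.stack([(u-cx)/f*d,(v-cy)/f*d,d],-1); return (P-t)@R
def ray(name,u,v,z):
    f,cx,cy,R,t,i=cam(name); c=-R.T@t; r=R.T@np.array([(u-cx)/f,(v-cy)/f,1]); return c+r*(z-c[2])/r[2]
E
python3 - <<'E'
from h import *
for n in("top","side"):
    im,d=env.read_camera(n); np.savez(f"{n}0.npz",im=im,d=d); cv2.imwrite(f"pics/{n}0.png",cv2.cvtColor(im,cv2.COLOR_RGB2BGR)); i=env.camera_info(n);print(i, -cam(n)[3].T@cam(n)[4])
print(env.read_clock(),env.read_tcp_rot(),env.read_finger_gap())
E
```

```text
pics
{'vertical_fov': 57.438640458282926, 'cx': 277.1639158663367, 'cy': 208.6200056021276, 'rvec': array([ 2.14241086, -2.06459458,  0.22509933]), 'tvec': array([0.01799232, 0.56585588, 0.59301673])} [0.42306649 0.03296669 0.70150793]
{'vertical_fov': 52.09709105055315, 'cx': 286.6273083392112, 'cy': 210.7180510034941, 'rvec': array([ 0.14868292, -2.78933958,  1.30291231]), 'tvec': array([0.54969406, 0.03766506, 0.99941345])} [0.45412293 0.79881503 0.67681339]
0.1 [-3.13988801e+00 -2.65226408e-04  4.44787186e-01] 0.08716400057590597
```

View pics/top0.png

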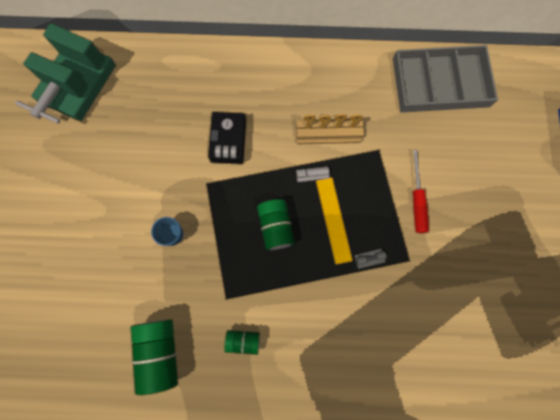

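View pics/side0.png

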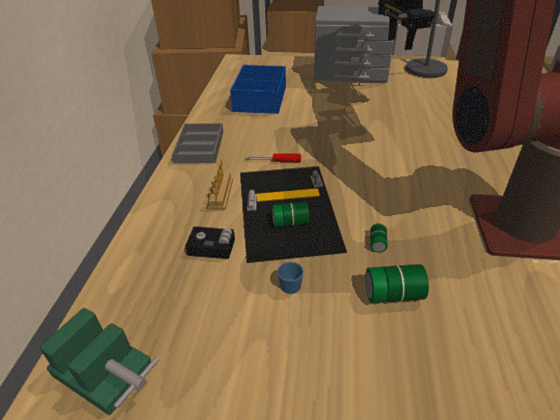

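The three green tins are at top-view pixels (275,224), (154,357) and (242,342). The one at (275,224) is the middle-sized one and lies on the mat, so it is the one meant. The strip is at (335,220), on the robot's right. The latch at (313,174) and the hinge at (371,259) are near the ends of the lane.

```bash
cat >> h.py <<'E'
def measure(im,d,n="top",tinwin=(200,420,140,320)):
    P=cloud(n,d); hsv=cv2.cvtColor(im,cv2.COLOR_RGB2HSV); o={}
    X,Y,Z=P[...,0],P[...,1],P[...,2]
    return P,hsv
def rect(P2):
    r=cv2.minAreaRect((P2*1000).astype(np.float32)); return r
E
python3 - <<'E'
from h import *
for n in ("top","side"):
    z=np.load(n+"0.npz"); im,d=z["im"],z["d"]; P,h=measure(im,d,n)
    H,S,V=[h[...,k].astype(int) for k in range(3)]
    f,cx,cy,R,t,_=cam(n)
    mk=(d>0)
    near=(abs(P[...,0]-.41)<.2)&(abs(P[...,1]-.0)<.25)
    ye=(H>20)&(H<32)&(S>220)&(V>150)&mk&near
    g=(H>50)&(H<80)&(S>150)&mk&(P[...,2]>.012)
    for nm,m in(("yel",ye),("grn",g)):
        k,l,st,c=cv2.connectedComponentsWithStats(m.astype(np.uint8))
        for j in range(1,k):
            if st[j,4]<60: continue
            Q=P[l==j]; print(n,nm,c[j].round(1),st[j,4],"mean",Q.mean(0).round(4),"zmin/max",np.percentile(Q[:,2],[2,50,98]).round(4),"rect",np.round(cv2.minAreaRect((Q[:,:2]*1000).astype(np.float32))[0],1),np.round(cv2.minAreaRect((Q[:,:2]*1000).astype(np.float32))[1:][0],1),round(cv2.minAreaRect((Q[:,:2]*1000).astype(np.float32))[2],1))
            if nm=="yel":
                # colour-only with z=3mm plane
                vv,uu=np.nonzero(l==j); W=np.array([ray(n,a,b,.003)[:2] for a,b in zip(uu,vv)]); r=cv2.minAreaRect((W*1000).astype(np.float32)); print("  plane",W.mean(0).round(4),np.round(r[0],1),np.round(r[1],1),r[2])
    top=(P[...,2]>.045)&(P[...,2]<.06)&near&g
    print(n,"ridge",P[top].mean(0).round(4),top.sum(), P[...,2][top].max())
    # mat
    blk=(V<45)&mk&near&(P[...,2]<.010); k,l,st,c=cv2.connectedComponentsWithStats(blk.astype(np.uint8)); j=1+st[1:,4].argmax(); r=cv2.minAreaRect((P[l==j][:,:2]*1000).astype(np.float32)); print(n,"mat",r, P[l==j][:,2].mean())
z=np.load("top0.npz");cv2.imwrite("pics/crop.png",cv2.resize(cv2.cvtColor(z["im"][140:310,190:420],cv2.COLOR_RGB2BGR),None,fx=3,fy=3,interpolation=2))
E
```

```text
top yel [335.2 227.4] 1092 mean [ 0.5467 -0.0688  0.0038] zmin/max [0.0014 0.0038 0.0063] rect [548.  -68.5] [131.5  30.1] 13.6
  plane [ 0.5469 -0.0689] [548.3 -68.9] [131.8  30.3] 13.930359840393066
top grn [272.7 211.3] 607 mean [0.5625 0.0466 0.0501] zmin/max [0.0366 0.0515 0.0566] rect [563.1  46.1] [39.1 50.7] 14.0
top grn [277.9 235.6] 539 mean [0.5202 0.0359 0.0498] zmin/max [0.0353 0.0515 0.0564] rect [520.3  35.1] [32.9 51. ] 14.5
top grn [152.2 340. ] 1340 mean [0.344  0.2291 0.0623] zmin/max [0.0434 0.0647 0.0702] rect [343.6 233.1] [51.8 60. ] 10.2
top grn [233.2 341.4] 288 mean [0.3432 0.1036 0.0345] zmin/max [0.0279 0.0353 0.0393] rect [342.4 103.3] [30.5 24.4] 1.0
top grn [250.8 342.7] 250 mean [0.3423 0.0744 0.0345] zmin/max [0.0272 0.0353 0.0387] rect [341.9  74.4] [30.6 21.5] 0.8
top grn [154.9 376.3] 1144 mean [0.2905 0.2191 0.0626] zmin/max [0.044  0.065  0.0704] rect [289.7 222.7] [42.1 59.9] 10.6
top ridge [0.4612 0.1022 0.0527] 1486 0.059979186852268496
top mat ((549.7935791015625, -15.388580322265625), (201.70777893066406, 335.41510009765625), 13.599898338317
[... 453 characters left out ...]
.1] [33.1 42.2] 13.6
side grn [378.5 227.8] 68 mean [0.3394 0.0752 0.0349] zmin/max [0.029  0.0352 0.0382] rect [338.9  75.5] [17.1 28.4] 87.0
side grn [378.4 238.2] 150 mean [0.3411 0.1071 0.0333] zmin/max [0.0197 0.0345 0.0391] rect [340.3 105. ] [33.1 29.6] 1.4
side grn [414.8 281.9] 749 mean [0.2834 0.2445 0.056 ] zmin/max [0.0264 0.0602 0.0702] rect [284.7 236. ] [42.9 51.2] 9.7
side grn [385.6 283.9] 983 mean [0.3379 0.2545 0.0556] zmin/max [0.0239 0.0603 0.0695] rect [339.2 243.4] [55.2 55.9] 10.6
side ridge [0.5103 0.0702 0.0526] 387 0.0599414884409735
side mat ((547.8313598632812, -14.401641845703125), (205.90481567382812, 339.6789245605469), 13.560541152954102) 0.003433859065759511
```

View pics/crop.png

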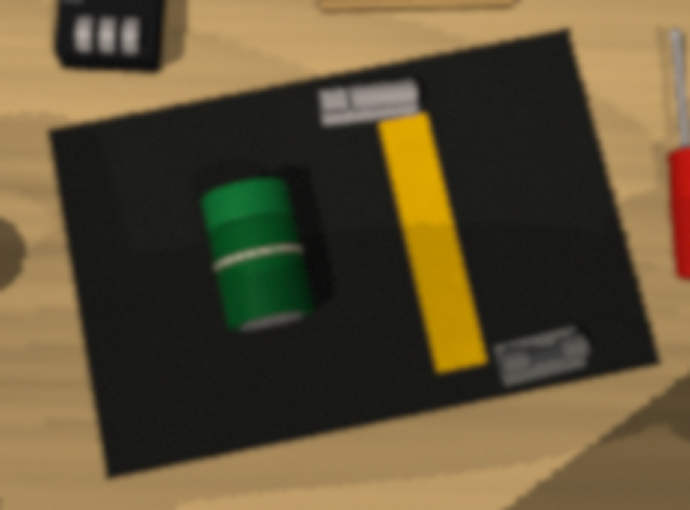

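```bash
cat >> h.py <<'E'
from scipy.optimize import least_squares
def axisfit(n,im,d,ctr):
    P,h=measure(im,d,n); H,S,V=[h[...,k].astype(int) for k in range(3)]
    vv,uu=np.nonzero((H>20)&(H<32)&(S>200)&(V>100))
    f,cx,cy,R,t,_=cam(n); W=np.array([ray(n,a,b,.003)[:2] for a,b in zip(uu,vv)])
    W=W[(abs(W[:,0]-.56)<.12)&(abs(W[:,1]+.068)<.06)]
    r=cv2.minAreaRect((W*1000).astype(np.float32)); a=r[2]; s=r[1]
    if s[0]<s[1]: a-=90
    # tin
    Q=P[(d>0)&(P[...,2]>.030)&(P[...,2]<.062)&(np.hypot(P[...,0]-ctr[0],P[...,1]-ctr[1])<.055)]
    def res(p):
        th=p[2]; l=-np.sin(th)*(Q[:,0]-p[0])+np.cos(th)*(Q[:,1]-p[1]); return np.hypot(l,Q[:,2]-.029-p[3])-.026
    # p[0],p[1] : slide along the axis is free -> fixed by extents after
    s0=least_squares(lambda p:res([ctr[0],p[0],p[1],p[2]]),[ctr[1],.24,0],loss="soft_l1",f_scale=.002); y0,th,dz=s0.x
    ua=np.array([np.cos(th),np.sin(th)]); e=(Q[:,:2]-[ctr[0],y0])@ua; lo,hi=np.percentile(e,[.7,99.3]); c=np.array([ctr[0],y0])+ua*(lo+hi)/2
    return dict(strip=np.array(r[0])/1e3,sdim=np.round(s,1),sang=a,tin=c,tang=np.degrees(th),len=hi-lo,dz=dz,rms=np.sqrt(np.mean(s0.fun**2)),n=len(Q))
def rel(o,ang=13.9,strip=None):
    a=np.radians(ang); D=o["tin"]-(o["strip"] if strip is None else strip); return D@[np.cos(a),np.sin(a)],D@[-np.sin(a),np.cos(a)]
E
python3 - <<'E'
from h import *
for n in ("top","side"):
    z=np.load(n+"0.npz"); o=axisfit(n,z["im"],z["d"],(.541,.041)); print(n,o,"along,lat",rel(o))
for dl in (0,.11):
  p=[.541+.02-dl*-.24*0,.041-dl,.2]; print(env.inverse_kinematics(p,[np.pi,0,np.radians(13.9)]))
print(env.read_force())
E
```

```text
top {'strip': array([ 0.56051154, -0.06552066]), 'sdim': array([160.5,  33.3]), 'sang': 13.371332168579102, 'tin': array([0.54222701, 0.04077603]), 'tang': np.float64(14.452297374612307), 'len': np.float64(0.07929167149928543), 'dz': np.float64(-5.879986339111016e-05), 'rms': np.float64(0.0021083425711258346), 'n': 1348} along,lat (np.float64(0.0077863513587992095), np.float64(0.10757640342801802))Traceback (most recent call last):
  File "<stdin>", line 3, in <module>
  File "h.py", line 22, in axisfit
    f,cx,cy,R,t,_=cam(n); W=np.array([ray(n,a,b,.003)[:2] for a,b in zip(uu,vv)])
                                      ~~~^^^^^^^^^^^^
  File "h.py", line 11, in ray
    f,cx,cy,R,t,i=cam(name); c=-R.T@t; r=R.T@np.array([(u-cx)/f,(v-cy)/f,1]); return c+r*(z-c[2])/r[2]
                  ~~~^^^^^^
  File "h.py", line 4, in cam
    i=env.camera_info(name); f=210/np.tan(np.radians(i["vertical_fov"])/2)
ValueError: time passes only in moves, steps and waits
```

```bash
python3 - <<'E'
s=open('h.py').read()
s=s.replace("def cam(name):","import functools\n@functools.lru_cache(None)\ndef cam(name):")
open('h.py','w').write(s)
E
python3 - <<'E'
from h import *
print(env.read_clock())
for n in ("top","side"):
    z=np.load(n+"0.npz"); o=axisfit(n,z["im"],z["d"],(.541,.041)); print(n,o,"along,lat",rel(o))
for dl in (0,.11):
  p=[.541+.02,.041-dl,.2]; print(env.inverse_kinematics(p,[np.pi,0,np.radians(13.9)]))
print(env.read_force())
E
```

```text
0.1
top {'strip': array([ 0.56051154, -0.06552066]), 'sdim': array([160.5,  33.3]), 'sang': 13.371332168579102, 'tin': array([0.54222701, 0.04077603]), 'tang': np.float64(14.452297374612307), 'len': np.float64(0.07929167149928543), 'dz': np.float64(-5.879986339111016e-05), 'rms': np.float64(0.0021083425711258346), 'n': 1348} along,lat (np.float64(0.0077863513587992095), np.float64(0.10757640342801802))
side {'strip': array([ 0.55818073, -0.06708882]), 'sdim': array([159.3,  33.8]), 'sang': 13.875242233276367, 'tin': array([0.54138701, 0.04035806]), 'tang': np.float64(13.981742523194324), 'len': np.float64(0.07972819049074659), 'dz': np.float64(-1.767720101316963e-05), 'rms': np.float64(0.0020295652161975717), 'n': 642} along,lat (np.float64(0.009509816381799048), np.float64(0.10833478050902279))
[-6.72389735e-02  1.56585962e-01  1.77972379e+00 -4.44089210e-16
  1.20528290e+00  1.26095659e+00]
[-2.61891212e-01  1.62871021e-01  1.77260396e+00 -4.44089210e-16
  1.20611767e+00  1.06630435e+00]
[-0.39016806  0.2880675  -0.08105627]
```

```bash
cat >> h.py <<'E'
A=np.radians(13.9); U=np.array([np.cos(A),np.sin(A)]); VV=np.array([-np.sin(A),np.cos(A)]); ROT=[np.pi,0,A]
TA=env.tips_ahead
def stroke(tin,travel,bias=0.,flim=3.0):
    """roll tin by travel along VV (signed); tin: xy centre"""
    s=2*travel; a=tin-VV*(s/4)+U*bias; b=a+VV*s
    env.servo_line([*a,.055+TA+.010],speed=.2)
    hit=env.servo_line([*a,.055+TA-.006],speed=.02,force_limit=flim)
    p=env.read_tool_pos(); F0=env.read_force()
    env.servo_line([*b,p[2]],speed=.06); F1=env.read_force()
    env.servo_line([*b,p[2]+.012],speed=.06)
    print("hit",hit,"tipz",round(p[2]-TA,4),"F",np.round(F0,1),np.round(F1,1),"t",round(env.read_clock(),2))
    return tin+VV*travel
def look(tag,ctr):
    for n in ("top","side"):
        im,d=env.read_camera(n); cv2.imwrite(f"pics/{n}{tag}.png",cv2.cvtColor(im,cv2.COLOR_RGB2BGR)); np.savez(f"{n}{tag}.npz",im=im,d=d)
        try:
            o=axisfit(n,im,d,ctr); print(n,o["tin"].round(4),"ang",round(o["tang"],2),"sang",round(o["sang"],2),"len",round(o["len"],4),"dz",round(o["dz"],4),"rel0",np.round(rel(o,strip=np.array([.5595,-.0662])),4))
        except Exception as e: print(n,e)
E
python3 - <<'E'
from h import *
tin=np.array([.5418,.0406])
env.gripper_close(5); print(TA,env.read_finger_gap(),env.read_clock())
env.move_to([*(tin+VV*.009),.20],ROT); print(env.read_clock(),env.read_force())
stroke(tin,-.018); look("1",tin-VV*.018)
E
```

```text
0.0697 0.00041108908162513965 1.625
4.0333 [ 0.90185612 -0.48385012 -0.44014376]
hit True tipz 0.055 F [-0.9  0.8  4.3] [1.8 0.8 1.4] t 6.17
top [0.5228 0.0173] ang 14.03 sang 13.68 len 0.0304 dz -0.0003 rel0 [-0.0156  0.0899]
side [0.5457 0.0233] ang 14.14 sang 13.87 len 0.0798 dz -0.0001 rel0 [0.0081 0.0902]
```

View pics/side1.png

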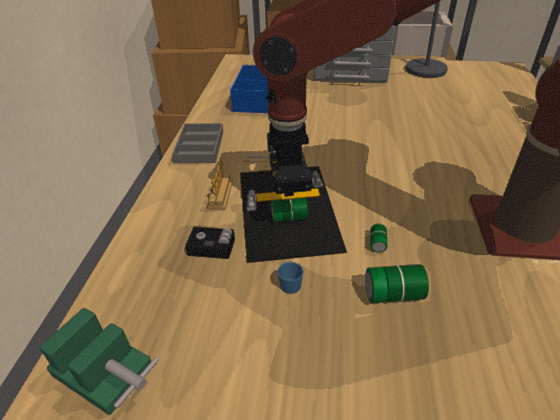

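The side view shows the tin at (290,210). It rolled 18 mm as planned and its axis is unchanged, so I'll continue with more strokes.

```bash
python3 - <<'E'
from h import *
tin=np.array([.5457,.0233])
for k in range(3):
    tin=stroke(tin,-.018,flim=3.5); 
    im,d=env.read_camera("side"); o=axisfit("side",im,d,tin); print(o["tin"],o["tang"],o["len"],rel(o,strip=np.array([.5595,-.0662])))
    if np.hypot(*(o["tin"]-tin))>.006: print("stop"); break
    tin=o["tin"]
look("2",tin)
E
```

```text
hit True tipz 0.055 F [-0.7  0.1  5.5] [1.  0.6 1.5] t 8.18
[0.55028735 0.00608864] 13.179989924024467 0.07924820892679554 (np.float64(0.008422887535849896), np.float64(0.07238491531831252))
hit True tipz 0.055 F [-0.9 -0.5  5.9] [0.7 0.9 1.8] t 10.14
[ 0.55457982 -0.01106612] 14.082198675534359 0.07956510015482904 (np.float64(0.00846860132510408), np.float64(0.0547013271447869))
hit True tipz 0.055 F [-2.4 -0.4  5. ] [0.7 0.5 2.1] t 12.1
[ 0.55885428 -0.02796028] 13.349680170701193 0.07983749626196257 (np.float64(0.00855944328988215), np.float64(0.037275048242752344))
top [ 0.5394 -0.0329] ang 13.82 sang 12.81 len 0.0353 dz -0.0002 rel0 [-0.0115  0.0372]
side [ 0.5589 -0.0281] ang 13.82 sang 13.33 len 0.0797 dz -0.0001 rel0 [0.0086 0.0371]
```

View pics/side2.png

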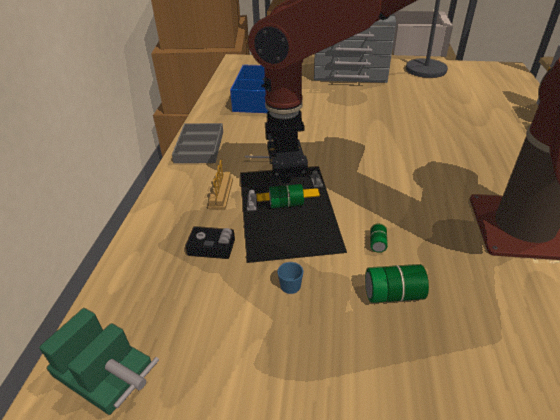

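```bash
python3 - <<'E'
from h import *
tin=np.array([.5589,-.0280])
for k in range(2):
    tin=stroke(tin,-.0184,flim=3.5); 
    im,d=env.read_camera("side"); o=axisfit("side",im,d,tin); print(o["tin"],o["tang"],o["len"],rel(o,strip=np.array([.5595,-.0662])))
    tin=o["tin"]
p=env.read_tool_pos(); env.servo_line([p[0],p[1],.23],speed=.25)
env.servo_line([p[0]-.05,p[1]-.2,.25],speed=.3)
look("3",tin); print(env.read_clock())
a=cv2.imread("pics/top3.png")[140:310,190:420];cv2.imwrite("pics/crop3.png",cv2.resize(a,None,fx=3,fy=3,interpolation=2))
E
```

```text
hit True tipz 0.055 F [-0.9  0.2  6.1] [ 0.9 -0.6  2. ] t 14.18
[ 0.56317003 -0.04544007] 14.166550272884386 0.08008955414868382 (np.float64(0.008549678333470282), np.float64(0.01927036286424603))
hit True tipz 0.055 F [-1.9 -0.6  4.7] [1.1 1.  1.8] t 16.15
[ 0.56772481 -0.0630275 ] 13.993042769889305 0.0798950394049295 (np.float64(0.008746082963147946), np.float64(0.0011037689550070103))
top [ 0.5687 -0.0625] ang 14.38 sang 13.44 len 0.0794 dz -0.0002 rel0 [0.0098 0.0014]
side [ 0.5677 -0.0628] ang 14.05 sang 13.87 len 0.0799 dz -0.0002 rel0 [0.0087 0.0014]
17.6667
```

View pics/crop3.png

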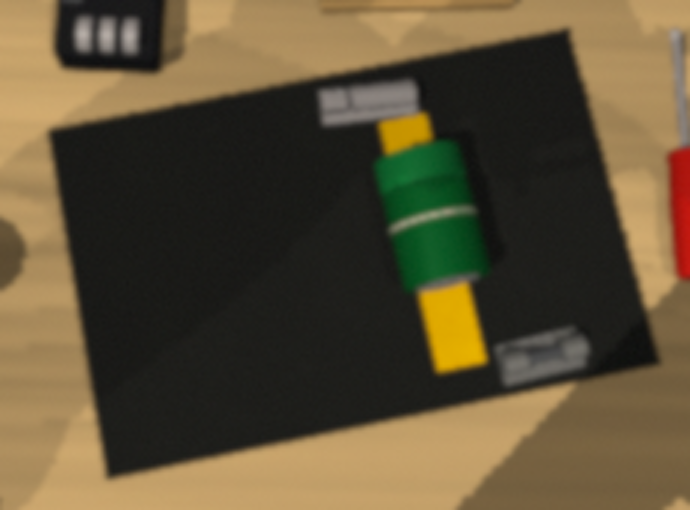

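View pics/side3.png

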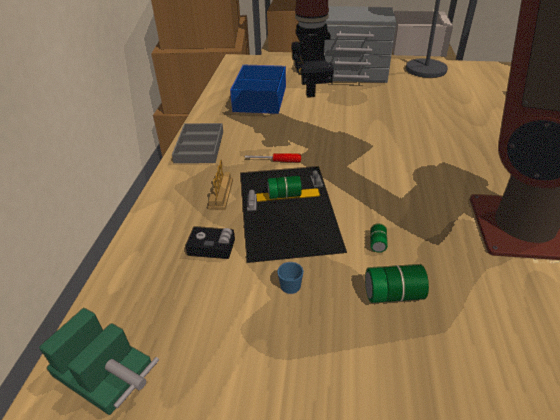

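The tin is 1 to 2 mm short across the strip, so I'll make one small finishing roll.

```bash
python3 - <<'E'
from h import *
tin=np.array([.5680,-.0627])
env.servo_line([*tin,.16],speed=.25)
tin=stroke(tin,-.0015,flim=3.0)
p=env.read_tool_pos(); env.servo_line([p[0],p[1],.23],speed=.25)
env.servo_line([p[0]-.05,p[1]-.2,.25],speed=.3)
env.sleep(.5); look("4",tin); print(env.read_clock(),env.read_force())
a0=np.load("top0.npz")["im"].astype(int);a=np.load("top4.npz")["im"].astype(int)
cv2.imwrite("pics/cmp4.png",cv2.resize(np.hstack([a0[20:310,20:450,::-1],a[20:310,20:450,::-1]]).astype(np.uint8),(800,270)))
P0=cloud("top",np.load("top0.npz")["d"])[...,2];P1=cloud("top",np.load("top4.npz")["d"])[...,2]
m=(abs(P1-P0)>.012); k,l,st,c=cv2.connectedComponentsWithStats(m.astype(np.uint8)); print([(st[j].tolist()) for j in range(1,k) if st[j,4]>15])
E
```

```text
hit True tipz 0.0553 F [-1.1 -0.1  6.2] [ 1.  -0.5  1.8] t 20.18
top [ 0.5692 -0.0654] ang 14.3 sang 13.38 len 0.0792 dz -0.0002 rel0 [ 0.0096 -0.0016]
side [ 0.5687 -0.0655] ang 13.98 sang 13.74 len 0.0794 dz -0.0002 rel0 [ 0.0091 -0.0015]
22.15 [ 0.71177249 -0.03357631  1.16199224]
[[451, 168, 109, 97, 7087], [317, 187, 38, 51, 1378], [258, 199, 37, 51, 1378]]
```

View pics/cmp4.png

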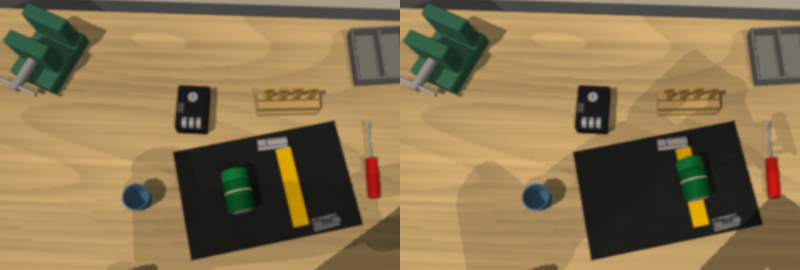

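The tin is within about 1.5 mm of the strip's centre line. That is finer than the 2 mm calibration, so another touch would gain nothing. Nothing else has moved in the depth comparison, so I'm handing in.

```bash
python3 -c "
from station import env
print(env.sign_off(), env.read_clock())"
```

```text
the job is handed in; nothing more can be done
the job is handed in; nothing more can be done
```

I rolled the middle-sized green tin onto the yellow strip with the closed fingertips on its top and handed the job in at about 22 s. It took six strokes of about 18 mm plus one short finishing roll, each pressing with about 4 to 6 N. The hand was raised and moved aside before hand-in.

**Position:** Both cameras put the tin's axis about 1.5 mm past the strip's centre line, within the 2 mm calibration. The finishing roll was meant to move it 1.5 mm but moved it about 3 mm. That turned an error of about 1.4 mm short into a similar one the other way.

**Alignment:** The tin's axis is at about 14.0° to 14.3°. The strip measured 13.4° to 13.9°, depending on the camera, so the two are within about 1° of each other.

**Along the strip:** The tin sits about 9 mm from the strip's mid-length. It started with that offset, and rolling cannot change it.

**Other things:** The before-and-after depth comparison from the top camera showed changes only at the tin's old place, its new place and the arm. The other objects had not moved.

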